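Change over the sprung jig and clamp the blanks

TASK

Change the clamping jig over and clamp every long walnut blank in it: move the short leftovers from its lanes into the grey tray, pinch the fence's two release tabs together, slide the fence to its middle notch and let it lock, and draw the sprung jaw back by its knob and park the knob in the side notch of its slot. With the jaw parked, lay each blank flat along a lane of its own, then free the knob from the notch so that the jaw comes out and holds all the blanks tight against the fence. Leave everything else on the bench where it is.

Things in the scene. Friction and masses are not known exactly. Their poses are not given: they have to be found in the camera images.
- jig: jig fixed on the bench, white base 230x325x15 mm. Origin on the bench, z up, y along the lanes from jaw to fence, x across. Base top z=15. Battens (tops z=21) leave 4 lanes 28 mm wide, middles x=-75,-25,25,75, from y=-43 to 63; with jaw parked and fence in its middle notch, y=-50 to 70 is free. Jaw and fence: brown bars 190 mm across, 12 thick, z=23 to 42.
- knob_top (a point): top centre of the jaw's knob: upright black cylinder 18 mm across, jig z = 50 to 92 mm, on a 10 mm pin in the L-shaped slot of a grey housing (top at z = 45 mm, 60 mm across x, y = -155 to -75 mm). With jaw and knob joints at 0 it is at jig x = 0, y = -95 mm.
- jaw (a joint): m, how far the sprung jaw (with its knob) is drawn back towards jig -y. 0 = fully out, face at jig y = -15 mm; 0.046 = stop. Spring pushes it out, 4.5 N at 0, 10 N at 0.035; let go, it flies back. Sideways motion is possible only beyond about 0.038, past a 2 mm lip. Parked in the notch it rests at about 0.035 and stays.
- knob (a joint): m, knob's sideways place: 0 = in the long slot, 0.015 = deep in the side notch (jig +x). Under 1 N sideways once past the lip, else blocked; no sideways spring. To park: draw to about jaw 0.042, then sideways to 0.015, let go. To free: draw back to about 0.042, sideways to 0, let it return.
- fence (a joint): m, fence position along jig +y: 0 = first notch (nearest the jaw; it starts here), 0.025 = middle notch, 0.050 = last. About 2 mm play in a notch. Fence face at jig y = 45 mm + this. Locked unless both tabs are squeezed; then it slides with about 2 N.
- fence_grip (a point): midway between the fence's two release tabs at gripping height (jig z = 57 mm); jig x = 0, y = 95 mm + fence value. Tabs: upright black plates 6 mm thick in jig x, 28 mm long in y, z = 17 to 73 mm, 62 mm over their outer faces when free, 40 mm fully squeezed. Steel racks beside them reach |x| = 51 mm, z = 30 mm.
- fence_face (a point): middle of the fence's face that looks at the jaw (jig -y).
- tab_a (a joint): m, how far the tab at jig -x is squeezed inwards: 0 = free and its catch fully in a notch, 0.008 or more = catch clear of the teeth, 0.011 = stop. Spring 3 N at 0 to 7 N at the stop. Reads about 0.008 when let go between two notches.
- tab_b (a joint): m, the same for the tab at jig +x.
- blank1: square blank of dark walnut, 100 x 22 x 22 mm, about 36 g, long axis = its own x, lying on the bench. Origin at its centre (26 mm above the bench when it lies on a lane floor). May be absent (None). All four are alike.
- blank2: square blank of dark walnut, 100 x 22 x 22 mm, about 36 g, long axis = its own x, lying on the bench. Origin at its centre (26 mm above the bench when it lies on a lane floor). May be absent (None). All four are alike.
- blank3: square blank of dark walnut, 100 x 22 x 22 mm, about 36 g, long axis = its own x, lying on the bench. Origin at its centre (26 mm above the bench when it lies on a lane floor). May be absent (None). All four are alike.
- blank4: square blank of dark walnut, 100 x 22 x 22 mm, about 36 g, long axis = its own x, lying on the bench. Origin at its centre (26 mm above the bench when it lies on a lane floor). May be absent (None). All four are alike.
- short1: short leftover of the last job, dark walnut, 52 x 22 x 22 mm, 20 g, long axis = its own x, lying in a lane of the jig between jaw and fence. Origin at its centre. May be absent (None).
- short2: short leftover of the last job, dark walnut, 52 x 22 x 22 mm, 20 g, long axis = its own x, lying in a lane of the jig between jaw and fence. Origin at its centre. May be absent (None).
- short3: short leftover of the last job, dark walnut, 52 x 22 x 22 mm, 20 g, long axis = its own x, lying in a lane of the jig between jaw and fence. Origin at its centre. May be absent (None).
- tray: fixed open grey plastic tray, 170 x 130 x 45 mm outside (x, y, z), walls and floor 4 mm, beside the jig. Origin under its centre.
- offcut: medium-brown offcut 30 x 34 x 28 mm among the blanks; a bystander, not part of the job. Origin at its underside.
- mallet: wooden joiner's mallet with green grip, 300 mm long, beyond the jig; a bystander, not part of the job. Origin at its underside.
- glue: squat yellow glue jar 70 mm tall, 60 mm across, standing; a bystander, not part of the job. Origin at its underside.
- chisel: chisel 260 mm long lying on the bench; a bystander, not part of the job. Origin at its underside.
- tape: black tape measure 70 x 34 x 65 mm; a bystander, not part of the job. Origin at its underside.
Not all that is in view belongs to the job. Leave any purple look-alike of the short1 alone. Leave any pink look-alike of the short3 alone.

How it is judged:
By the outcome, as a careful person would: the job done as asked, in the order asked, and still so for the second after the job is handed in, with the robot touching nothing.
Of blank1, blank2, blank3, blank4 only 2 to 4 are there at a start; the rules pass over those that are not, and their reading is None.
Of short1, short2, short3 only 2 to 3 are there at a start; the rules pass over those that are not, and their reading is None.
At some moment in a run one of blank1, blank2, blank3, blank4 may be knocked a few centimetres aside while the robot is not near it.
Once in a run the grip may slacken for a moment while it holds something.
It also fails if it takes over 210 s, if anything falls off the work surface, if the arm or the gripper's body presses on something with over 40 N, if the wrist force passes 120 N, or if a joint passes its speed limit or range.

ROBOT

A 7-joint arm with a two-finger parallel gripper is mounted at the origin on the work surface. World frame = base frame: x ahead of the robot, y to its left, z up, the work surface at z = 0. Lengths are in m, angles in degrees, forces in N, time in s.
With the tool pointing down it reaches from about 0.425 to 0.875 m from the base axis. Payload 4.7 kg.
Tool frame: the origin (TCP) lies at the very end of the fingers, on their centre line; the grasp point (between the pads) lies env.hold_point_z behind it (env.hold_point_z is the distance from the TCP to the grasp point, in m); z points along the fingers, y is the line along which they close (so a half turn about z gives the same grasp; the last joint's range is limited). The gripper opens to 87 mm and grips with 3 to 60 N. Pads are 19 mm wide; open, the fingers measure 117 mm over their backs; the gripper's body (75 mm by 190 mm) begins 51 mm behind the grasp point.
Start: joints at [-70.01, 18.392, -4.016, 83.108, 1.295, 78.541, -3.26], TCP at [0.214, 0.614, 0.223] pointing down, gripper open.
Joint ranges: [-163.93, 163.93], [-17.29, 119.83], [-79.2, 71.16], [3.27, 140.29], [-89.18, 269.18], [5.43, 117.66], [-154.24, 154.24]. Speed limits (degrees/s): [147.25, 147.25, 180, 180, 180, 180, 180].

INTERFACE

Orientations are given as [roll, pitch, yaw] about the fixed x, y, z axes, in that order (R = Rz(yaw) Ry(pitch) Rx(roll)).
In Python, from cell import env gives the robot as it stands.
- The arm moves only by the shell command python3 -m jog 'ROWS' [FORCE]. ROWS is JSON, a list of rows, each an object with "dp": the shift along the tool's x, y, z in cm, a list of three; "twist": the turn about the tool's z in degrees; "fingers": the opening, from 0 (shut) to 1 (fully open). A call has 1 to 8 rows; each row is the pose to reach, as a shift and turn from the pose commanded when the call began, along the tool's axes at that moment; what a row does not reach only later rows make up. A row lasts 1/8 s, in which the tool goes at most 62.5 mm and 10.7 degrees, less where a joint would pass 70% of its speed; a pose out of reach is approached as far as the arm can. A call with a gripper value outside its range is refused whole. The fingers move at their own pace and stop on an object; FORCE is the grip in N (left out, the last holds). Time passes only in rows, so rows that repeat a pose let the fingers close. It gives the time, the measured TCP pose, the force, the opening and the grip force at its end, in the units of the state.
- env.get_obs(): the state, without advancing time (a new reading comes with each control period).
- env.read_camera(name): name is "side" or "top" or "wrist"; returns a dict with "pixels" (400x640x3 uint8, blue, green, red), "depth" (400x640 float32, m along the optical axis (not along the pixel's ray), 0 where there is no reading), "fx", "fy", "cx", "cy" (pixels), "rvec" (rotation vector, rad) and "tvec" (3), from world to camera coordinates, as OpenCV has them. Camera axes: x right, y down, z forward; pixel columns grow to the right and rows downward; lengths in m; the calibration is good to about 2 mm. A picture is of the moment at which its call begins.
- env.sign_off(): hands the job in; it is judged then, once.
The state is a dict: "time_s": time; "qpos": joint angles; "joint_velocities": joint speeds; "effort": joint torques, N m; "tool_pos": TCP position; "tool_rot": TCP orientation; "force": force on the tool from outside, world axes, zero at the start; "wrist_torque": the same for the moment, N m; "grip_width": finger opening in m; "grasp_force": force on a finger pad.
Only numpy, scipy, OpenCV 4.12 (cv2) and the standard library are available. Lean on these libraries where they do the work, as an engineer would, in place of code of your own. Each camera call takes 0.05 s, during which the arm holds its last target. There are 200 camera calls.

## Working session

There is one attempt and no reset: what is moved stays moved. The work goes in short steps, Python scripts to look and compute and a shell command to move; the robot and the scene stay as the last step left them, time stands still between calls to the robot, and variables do not carry over. Pictures are saved under pics/ and viewed, at most 14 in all, crops included, and the job is handed in when it is done.

```bash
mkdir -p pics; ls; cat > h.py <<'E'
import numpy as np, cv2
from cell import env
from scipy.spatial.transform import Rotation as R
def cam(n):
    c=env.read_camera(n); return c
def cloud(c):
    d=c["depth"]; v,u=np.mgrid[0:d.shape[0],0:d.shape[1]]
    P=np.stack([(u-c["cx"])/c["fx"]*d,(v-c["cy"])/c["fy"]*d,d],-1)
    M=cv2.Rodrigues(np.array(c["rvec"],float))[0]; t=np.array(c["tvec"]).ravel()
    W=(P-t)@M; W[d==0]=np.nan
    return W
def proj(c,X): 
    return cv2.projectPoints(np.array(X,float).reshape(-1,1,3),np.array(c["rvec"],float),np.array(c["tvec"],float),np.array([[c["fx"],0,c["cx"]],[0,c["fy"],c["cy"]],[0,0,1.]]),None)[0][:,0]
E
python3 - <<'E'
from h import *
o=env.get_obs(); print(o, env.hold_point_z)
for n in("top","side"):
    c=cam(n); cv2.imwrite(f"pics/{n}0.png",c["pixels"]); np.save(f"{n}0.npy",cloud(c)); print(n,c["fx"],(-cv2.Rodrigues(np.array(c["rvec"]))[0].T@np.array(c["tvec"]).ravel()))
E
```

```text
pics
{'time_s': 0.0, 'qpos': array([-70.00881758,  18.43812384,  -4.0140512 ,  83.17184347,
         1.29624991,  78.54169501,  -3.25987715]), 'joint_velocities': array([ 0.14732885, -0.04958791, -0.04839331, -0.03978348, -0.019203  ,
        0.02832481,  0.01387832]), 'effort': array([-4.45822079e-04, -4.91301155e+01, -4.04478852e-01, -3.12523699e+01,
       -6.41467050e-02,  4.37637186e-02,  1.58241860e-04]), 'tool_pos': array([0.2134797 , 0.61337797, 0.22149873]), 'tool_rot': array([-1.79893641e+02,  7.35855400e-03,  1.60817474e+02]), 'force': array([-0.3402964 ,  0.11673143, -0.45037761]), 'wrist_torque': array([-0.0614096 ,  0.05285804, -0.00057578]), 'grasp_force': 0.0, 'grip_width': 0.0870211997558398} 0.0187
top 374.6880138960098 [ 0.44809687 -0.00504597  1.13357096]
side 448.84340465715536 [0.35117605 0.80723847 0.83954983]
```

View pics/top0.png

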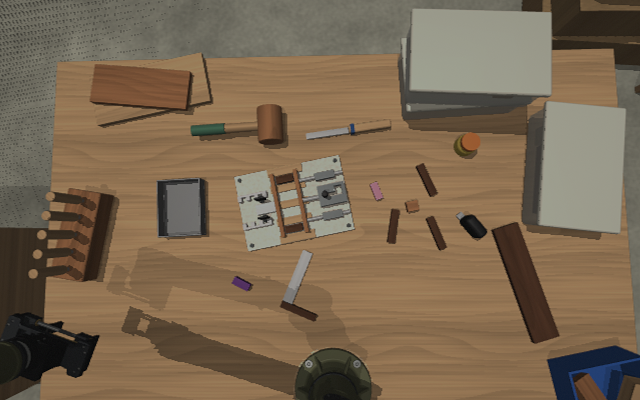

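View pics/side0.png

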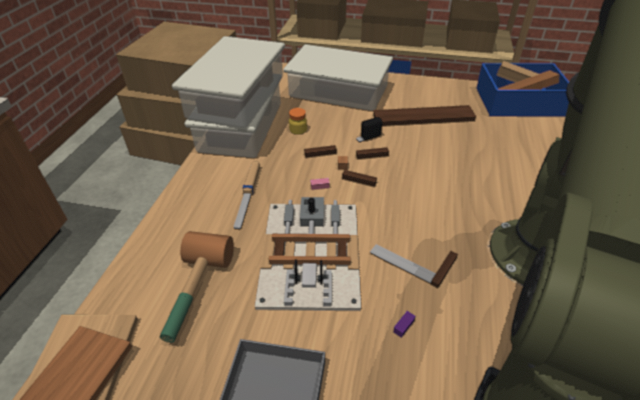

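The top view shows the jig centred near (295,203), with the fence on the left and the jaw knob at (333,194). Blanks are at (427,180), (393,226) and (437,233), the tray at (182,208). Dark shorts seem to be in the two end lanes, at (285,178) and (292,227).

```bash
python3 - <<'E'
from h import *
im=cv2.imread("pics/top0.png"); W=np.load("top0.npy")
cv2.imwrite("pics/crop0.png",cv2.resize(im[145:260,225:365],None,fx=5.5,fy=5.0,interpolation=cv2.INTER_CUBIC)[:600])
def rect(mask,box,name):
    m=np.zeros(mask.shape,bool); u0,v0,u1,v1=box; m[v0:v1,u0:u1]=mask[v0:v1,u0:u1]
    m&=np.isfinite(W[...,0]); P=W[m]; r=cv2.minAreaRect(P[:,:2].astype(np.float32)); print(name,m.sum(),np.round(r[0],4),np.round(r[1],4),round(r[2],1),"z",np.round(np.median(P[:,2]),4))
z=W[...,2]; g=im.astype(int).sum(2); 
white=(im.min(2)>120)&(z<.03)
rect(white,(225,145,365,260),"jig")
dark=(g<210)&(z>.012)
for n,b in dict(A=(412,160,440,200),B=(384,205,403,248),C=(422,212,450,254)).items(): rect(dark,b,n); rect((z>.012),b,n+"z")
rect(z>.03,(150,170,212,242),"tray"); rect(z>.012,(405,198,420,213),"offcut"); rect(z>.01,(368,178,386,204),"pink")
# knob: points z>.08
rect(z>.08,(300,170,360,215),"knob"); 
E
```

```text
jig 4192 [0.5084 0.1062] [0.2895 0.3234] 11.3 z 0.0146
A 262 [ 0.6017 -0.2861] [0.0986 0.0232] 22.8 z 0.0212
Az 271 [ 0.6023 -0.2864] [0.0995 0.0239] 24.1 z 0.0212
B 266 [ 0.4656 -0.1834] [0.0227 0.0994] 80.4 z 0.0214
Bz 269 [ 0.4654 -0.1833] [0.0227 0.0999] 80.4 z 0.0214
C 281 [ 0.4434 -0.309 ] [0.1004 0.0237] 20.8 z 0.0214
Cz 284 [ 0.4434 -0.3091] [0.1005 0.0239] 21.2 z 0.0214
tray 483 [0.527  0.4496] [0.1703 0.1326] 2.5 z 0.042
offcut 129 [ 0.5239 -0.2401] [0.0299 0.0347] 10.5 z 0.0274
pink 137 [ 0.5703 -0.1361] [0.0515 0.0224] 20.9 z 0.0215
knob 35 [0.5573 0.0167] [0.0159 0.0159] 40.0 z 0.0902
```

View pics/crop0.png

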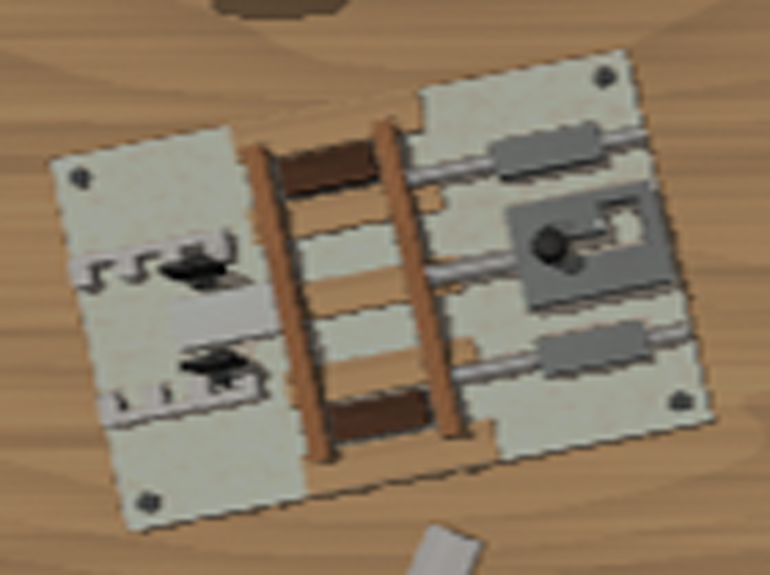

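The crop shows shorts only in the two end lanes (crop (330,165) and (380,415)); the middle lanes are empty. The knob is at crop (550,245) and the tabs at (195,270) and (210,360). The jig is yawed about +11°.

```bash
cat >> h.py <<'E'
def plan(p,yaw,pose=None):
    o=env.get_obs(); M=R.from_euler("xyz",o["tool_rot"],degrees=True)
    d=M.inv().apply(np.array(p)-o["tool_pos"])*100
    tw=-((yaw-o["tool_rot"][2]+180)%360-180)
    print("dp",np.round(d,2),"twist",round(tw,1),"j7",round(o["qpos"][6],1))
E
python3 - <<'E'
from h import *
im=cv2.imread("pics/top0.png"); W=np.load("top0.npy"); z=W[...,2]
# solid jig mask: z between 8mm and up, connected component
m=((z>.008)).astype(np.uint8); m[:145]=0;m[260:]=0;m[:,:225]=0;m[:,362:]=0
n,l,s,c=cv2.connectedComponentsWithStats(m); k=1+np.argmax(s[1:,4]); mm=l==k
P=W[mm]; P=P[P[:,2]<.02]; r=cv2.minAreaRect(P[:,:2].astype(np.float32)); print(r)
# knob centre
K=W[170:215,300:360].reshape(-1,3); K=K[K[:,2]>.085]; print(K.mean(0),len(K))
# fit short poses / fence/jaw in jig
for box in((275,170,297,184),(284,218,306,236)):
    u0,v0,u1,v1=box; b=W[v0:v1,u0:u1]; i=im[v0:v1,u0:u1].astype(int).sum(2)
    q=b[(i<190)&(b[...,2]>.03)&(b[...,2]<.041)]; print("short",len(q),cv2.minAreaRect(q[:,:2].astype(np.float32)),np.median(q[:,2]))
E
```

```text
((0.5388752818107605, 0.11282142996788025), (0.23034557700157166, 0.3255726993083954), 11.125834465026855)
[0.55719582 0.01689916 0.09031743] 34
short 127 ((0.6096973419189453, 0.13593025505542755), (0.023247793316841125, 0.05393974110484123), 11.348861694335938) 0.036480260895986556
short 124 ((0.46192866563796997, 0.1101003959774971), (0.020224910229444504, 0.05201560631394386), 10.722029685974121) 0.036206016465084374
```

```bash
cat >> h.py <<'E'
O=np.array([.5389,.1105]); A=np.radians(11.1)
def J(x,y): return O+np.array([x*np.cos(A)-y*np.sin(A),x*np.sin(A)+y*np.cos(A)])
E
python3 -c "
from h import *
plan([.6097,.1365,.12],101.1)"
```

```text
dp [-53.09 -32.01  10.22] twist 59.7 j7 -3.3
```

```bash
python3 -m jog '[{"dp":[-26.5,-16,0],"twist":30,"fingers":0.6},{"dp":[-26.5,-16,0],"twist":30,"fingers":0.6},{"dp":[-26.5,-16,0],"twist":30,"fingers":0.6},{"dp":[-26.5,-16,0],"twist":30,"fingers":0.6},{"dp":[-26.5,-16,0],"twist":30,"fingers":0.6},{"dp":[-26.5,-16,0],"twist":59.7,"fingers":0.6},{"dp":[-26.5,-16,0],"twist":59.7,"fingers":0.6},{"dp":[-26.5,-16,0],"twist":59.7,"fingers":0.6}]' 30; python3 -c "
from h import *
plan([.6097,.1365,.12],101.1)"
```

```text
time_s: 1.1
tool_pos: [0.4112, 0.3753, 0.2221]
tool_rot: [-180.0, 0.0, 100.8]
force: [0.4, -0.3, -0.6]
grip_width: 0.0521
grasp_force: 0.0
dp [-27.17  15.03  10.21] twist -0.3 j7 -33.1
```

```bash
python3 -m jog '[{"dp":[-27.2,15,2],"twist":0,"fingers":0.6},{"dp":[-27.2,15,2],"twist":0,"fingers":0.6},{"dp":[-27.2,15,2],"twist":0,"fingers":0.6},{"dp":[-27.2,15,2],"twist":0,"fingers":0.6},{"dp":[-27.2,15,2],"twist":0,"fingers":0.6},{"dp":[-27.2,15,10],"twist":0,"fingers":0.6},{"dp":[-27.2,15,10],"twist":0,"fingers":0.6},{"dp":[-27.2,15,10],"twist":0,"fingers":0.6}]'; python3 - <<'E'
from h import *
plan([.6097,.1365,.0235],101.1)
c=cam("wrist"); cv2.imwrite("pics/w1.png",c["pixels"]); W=cloud(c)
z=W[...,2]; q=W[(z>.031)&(z<.0395)&(c["pixels"].astype(int).sum(2)<200)]
d=np.linalg.norm(q[:,:2]-[.61,.136],axis=1); q=q[d<.04]; print(len(q)); 
if len(q): print(cv2.minAreaRect(q[:,:2].astype(np.float32)),np.median(q[:,2]))
E
```

```text
time_s: 2.1
tool_pos: [0.6094, 0.1389, 0.1213]
tool_rot: [-179.8, -0.0, 101.2]
force: [-0.5, 0.6, -0.1]
grip_width: 0.0521
grasp_force: 0.0
dp [-0.24  0.01  9.78] twist 0.1 j7 2.3
1895
((0.6056046485900879, 0.13468511402606964), (0.04901697114109993, 0.05598144978284836), 11.202912330627441) 0.036760634881370345
```

View pics/w1.png

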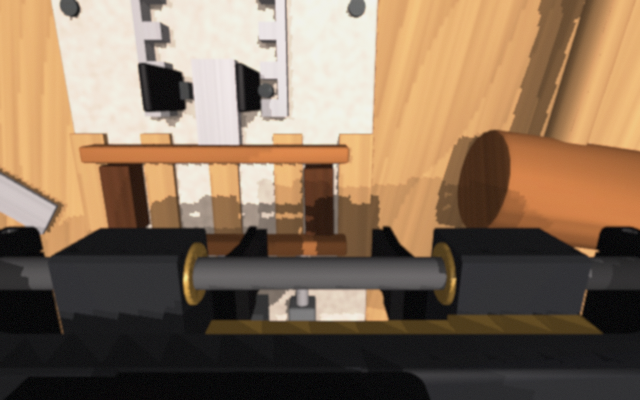

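The wrist view shows shorts at (125,195) and (320,190), with the fence above. The mallet head is close to the gripper body, so I'll check its height and then descend.

```bash
python3 - <<'E'
from h import *
W=np.load("top0.npy"); print(np.nanmax(W[100:148,250:290,2]))
E
python3 -m jog '[{"dp":[-0.2,0,5],"twist":0,"fingers":0.6},{"dp":[-0.2,0,9.7],"twist":0,"fingers":0.6},{"dp":[-0.2,0,9.7],"twist":0,"fingers":0.6},{"dp":[-0.2,0,9.7],"twist":0,"fingers":0},{"dp":[-0.2,0,9.7],"twist":0,"fingers":0},{"dp":[-0.2,0,9.7],"twist":0,"fingers":0},{"dp":[-0.2,0,9.7],"twist":0,"fingers":0},{"dp":[-0.2,0,9.7],"twist":0,"fingers":0}]' 30
```

```text
0.07891317760863276
time_s: 3.15
tool_pos: [0.6117, 0.1359, 0.0264]
tool_rot: [180.0, -0.0, 101.1]
force: [-0.9, -0.2, 5.6]
grip_width: 0.0218
grasp_force: 30.0
```

```bash
python3 -m jog '[{"dp":[0,0,-6],"twist":0,"fingers":0},{"dp":[0,0,-12],"twist":0,"fingers":0},{"dp":[0,0,-12],"twist":0,"fingers":0}]'; python3 -c "
from h import *
plan([.563,.452,.12],101.1)
"
```

```text
time_s: 3.52
tool_pos: [0.6151, 0.1363, 0.1515]
tool_rot: [179.4, -0.1, 101.1]
force: [0.6, -0.1, -1.0]
grip_width: 0.0216
grasp_force: 30.0
dp [31.98  0.93  3.2 ] twist -0.0 j7 2.2
```

```bash
python3 -m jog '[{"dp":[32,0.7,0],"twist":0,"fingers":0},{"dp":[32,0.7,0],"twist":0,"fingers":0},{"dp":[32,0.7,0],"twist":0,"fingers":0},{"dp":[32,0.7,0],"twist":0,"fingers":0},{"dp":[32,0.7,0],"twist":0,"fingers":0},{"dp":[32,0.7,0],"twist":0,"fingers":0},{"dp":[32,0.7,7],"twist":0,"fingers":0},{"dp":[32,0.7,7],"twist":0,"fingers":0}]'; python3 -c "
from h import *
plan([.563,.452,.02],101.1)
"
```

```text
time_s: 4.53
tool_pos: [0.5532, 0.4475, 0.0691]
tool_rot: [-179.4, 0.4, 101.1]
force: [-0.4, -0.2, -1.0]
grip_width: 0.0214
grasp_force: 30.0
dp [0.29 1.1  4.9 ] twist -0.0 j7 -24.1
```

```bash
python3 -m jog '[{"dp":[0,0.7,0],"twist":0,"fingers":0},{"dp":[0,0.7,5.7],"twist":0,"fingers":0},{"dp":[0,0.7,5.7],"twist":0,"fingers":0},{"dp":[0,0.7,5.7],"twist":0,"fingers":0},{"dp":[0,0.7,5.7],"twist":0,"fingers":0.45},{"dp":[0,0.7,5.7],"twist":0,"fingers":0.45},{"dp":[0,0.7,-7],"twist":0,"fingers":0.6},{"dp":[0,0.7,-7],"twist":0,"fingers":0.6}]'; python3 -c "
from h import *
print(J(-.075,.015)); plan([.4619,.1101,.12],101.1)
"
```

```text
time_s: 5.52
tool_pos: [0.563, 0.4523, 0.1452]
tool_rot: [-180.0, 0.0, 101.1]
force: [0.9, 1.3, 0.5]
grip_width: 0.049
grasp_force: 0.0
[0.46241522 0.11078024]
dp [-31.63 -16.52   2.54] twist 0.0 j7 -24.3
```

```bash
python3 -m jog '[{"dp":[-31.6,-16.5,0],"twist":0,"fingers":0.6},{"dp":[-31.6,-16.5,0],"twist":0,"fingers":0.6},{"dp":[-31.6,-16.5,0],"twist":0,"fingers":0.6},{"dp":[-31.6,-16.5,0],"twist":0,"fingers":0.6},{"dp":[-31.6,-16.5,0],"twist":0,"fingers":0.6},{"dp":[-31.6,-16.5,0],"twist":0,"fingers":0.6},{"dp":[-31.6,-16.5,3],"twist":0,"fingers":0.6},{"dp":[-31.6,-16.5,3],"twist":0,"fingers":0.6}]'; python3 -m jog '[{"dp":[0,0,0],"twist":0,"fingers":0.6},{"dp":[0,0,0],"twist":0,"fingers":0.6}]'; python3 -c "
from h import *
plan([.4622,.1103,.0235],101.1)
"
```

```text
time_s: 6.52
tool_pos: [0.4611, 0.1099, 0.1129]
tool_rot: [-179.9, -0.0, 101.1]
force: [0.4, 1.1, 0.1]
grip_width: 0.0523
grasp_force: 0.0
time_s: 6.78
tool_pos: [0.4633, 0.1114, 0.1147]
tool_rot: [179.9, -0.0, 101.2]
force: [-0.5, 0.3, -0.2]
grip_width: 0.0524
grasp_force: 0.0
dp [-0.09 -0.14  9.12] twist 0.1 j7 -4.7
```

```bash
python3 -m jog '[{"dp":[-0.1,-0.1,5],"twist":0,"fingers":0.6},{"dp":[-0.1,-0.1,9],"twist":0,"fingers":0.6},{"dp":[-0.1,-0.1,9],"twist":0,"fingers":0.6},{"dp":[-0.1,-0.1,9],"twist":0,"fingers":0},{"dp":[-0.1,-0.1,9],"twist":0,"fingers":0},{"dp":[-0.1,-0.1,9],"twist":0,"fingers":0},{"dp":[-0.1,-0.1,9],"twist":0,"fingers":0},{"dp":[-0.1,-0.1,9],"twist":0,"fingers":0}]' 30;  python3 -m jog '[{"dp":[0,0,-6],"twist":0,"fingers":0},{"dp":[0,0,-12],"twist":0,"fingers":0},{"dp":[0,0,-12],"twist":0,"fingers":0},{"dp":[0,0,-12],"twist":0,"fingers":0}]'; python3 -c "
from h import *
plan([.487,.447,.12],101.1)
"
```

```text
time_s: 7.78
tool_pos: [0.4617, 0.1095, 0.0238]
tool_rot: [180.0, -0.0, 101.1]
force: [-0.9, 0.4, 2.0]
grip_width: 0.0218
grasp_force: 30.0
time_s: 8.28
tool_pos: [0.4611, 0.1094, 0.1432]
tool_rot: [-180.0, -0.0, 101.1]
force: [-0.5, -0.5, -1.2]
grip_width: 0.0217
grasp_force: 29.7
dp [32.62  9.05  2.33] twist 0.0 j7 -5.4
```

```bash
python3 -m jog '[{"dp":[32.6,9,0],"twist":0,"fingers":0},{"dp":[32.6,9,0],"twist":0,"fingers":0},{"dp":[32.6,9,0],"twist":0,"fingers":0},{"dp":[32.6,9,0],"twist":0,"fingers":0},{"dp":[32.6,9,0],"twist":0,"fingers":0},{"dp":[32.6,9,0],"twist":0,"fingers":0},{"dp":[32.6,9,4],"twist":0,"fingers":0},{"dp":[32.6,9,4],"twist":0,"fingers":0}]'; python3 -m jog '[{"dp":[0,0,3],"twist":0,"fingers":0},{"dp":[0,0,8.2],"twist":0,"fingers":0},{"dp":[0,0,8.2],"twist":0,"fingers":0},{"dp":[0,0,8.2],"twist":0,"fingers":0},{"dp":[0,0,8.2],"twist":0,"fingers":0.45},{"dp":[0,0,8.2],"twist":0,"fingers":0.45},{"dp":[0,0,-3],"twist":0,"fingers":0.8},{"dp":[0,0,-3],"twist":0,"fingers":1}]';python3 -c "
from h import *
print(J(0,.095)); plan([*J(0,.095),.14],101.1)
"
```

```text
time_s: 9.28
tool_pos: [0.4838, 0.4438, 0.0974]
tool_rot: [-179.5, 0.4, 101.1]
force: [0.4, -0.0, -0.4]
grip_width: 0.0216
grasp_force: 29.7
time_s: 10.28
tool_pos: [0.4875, 0.447, 0.1364]
tool_rot: [179.9, -0.1, 101.1]
force: [1.1, 0.1, 0.1]
grip_width: 0.0515
grasp_force: 0.0
[0.52061041 0.2037228 ]
dp [-24.51  -1.44  -0.39] twist 0.0 j7 -29.4
```

```bash
python3 -m jog '[{"dp":[-24.5,-1.4,0],"twist":0,"fingers":1},{"dp":[-24.5,-1.4,0],"twist":0,"fingers":1},{"dp":[-24.5,-1.4,0],"twist":0,"fingers":1},{"dp":[-24.5,-1.4,0],"twist":0,"fingers":1},{"dp":[-24.5,-1.4,0],"twist":0,"fingers":1},{"dp":[-24.5,-1.4,0],"twist":0,"fingers":1},{"dp":[-24.5,-1.4,0],"twist":0,"fingers":1}]'; python3 - <<'E'
from h import *
W=np.load("top0.npy"); P=W[150:250,230:290].reshape(-1,3); P=P[P[:,2]>.06]
print(len(P), (P[:,:2]-O)@np.array([[np.cos(A),-np.sin(A)],[np.sin(A),np.cos(A)]]) .round(3)[:40] if 0 else ((P[:,:2].max(0)+P[:,:2].min(0))/2), P[:,2].max())
plan([*J(0,.095),.038],101.1)
c=cam("top"); cv2.imwrite("pics/t1.png",cv2.resize(c["pixels"][150:270,140:320],None,fx=4,fy=4))
E
```

```text
time_s: 11.15
tool_pos: [0.5202, 0.2057, 0.1339]
tool_rot: [180.0, -0.0, 101.3]
force: [-0.3, -0.1, 0.1]
grip_width: 0.087
grasp_force: 0.0
48 [0.52157924 0.20196631] 0.07556039828317607
dp [-0.21 -0.01  9.59] twist 0.2 j7 -9.3
```

View pics/t1.png

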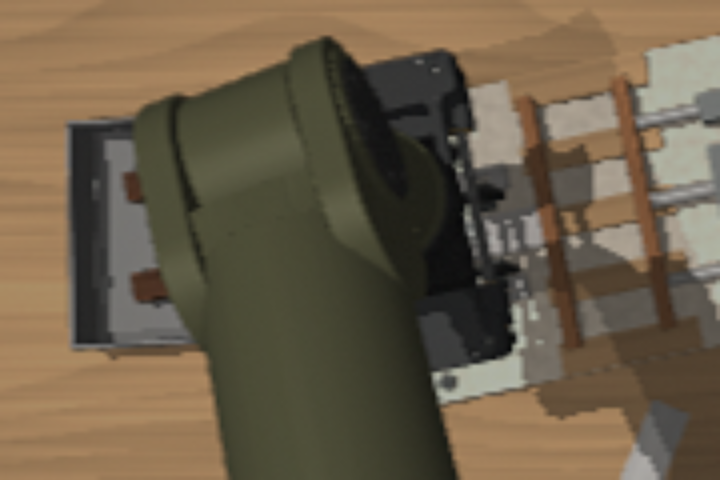

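Both shorts are in the tray, at crop (130,185) and (150,285), and all the lanes are empty. Next I'll lower onto the tabs and squeeze.

```bash
python3 -m jog '[{"dp":[-0.1,0,5],"twist":0,"fingers":1},{"dp":[-0.1,0,9.6],"twist":0,"fingers":1},{"dp":[-0.1,0,9.6],"twist":0,"fingers":1},{"dp":[-0.1,0,9.6],"twist":0,"fingers":0.4},{"dp":[-0.1,0,9.6],"twist":0,"fingers":0.4},{"dp":[-0.1,0,9.6],"twist":0,"fingers":0.4},{"dp":[-0.1,0,9.6],"twist":0,"fingers":0.4},{"dp":[-0.1,0,9.6],"twist":0,"fingers":0.4}]' 25; python3 -c "
from h import *
plan([*J(0,.120),.038],101.1)
"
```

```text
time_s: 12.2
tool_pos: [0.5215, 0.2032, 0.0387]
tool_rot: [179.9, -0.1, 101.1]
force: [0.0, -0.0, 6.1]
grip_width: 0.0452
grasp_force: 6.4
dp [ 2.57 -0.08  0.07] twist 0.0 j7 -6.9
```

```bash
python3 -m jog '[{"dp":[0,0,0],"twist":0,"fingers":0.4},{"dp":[0,0,0],"twist":0,"fingers":0.4},{"dp":[0,0,0],"twist":0,"fingers":0.4},{"dp":[0,0,0],"twist":0,"fingers":0.4}]' 30; python3 -m jog '[{"dp":[0.5,0,0],"twist":0,"fingers":0.4},{"dp":[1,0,0],"twist":0,"fingers":0.4},{"dp":[1.5,0,0],"twist":0,"fingers":0.4},{"dp":[2,0,0],"twist":0,"fingers":0.4},{"dp":[2.5,0,0],"twist":0,"fingers":0.4},{"dp":[2.5,0,0],"twist":0,"fingers":0.4},{"dp":[2.5,0,0],"twist":0,"fingers":0.4}]';python3 -c "
from h import *
plan([*J(0,.120),.038],101.1)
"
```

```text
time_s: 12.7
tool_pos: [0.5209, 0.2033, 0.0388]
tool_rot: [180.0, -0.1, 101.1]
force: [-3.2, 1.3, 7.5]
grip_width: 0.0372
grasp_force: 30.0
time_s: 13.58
tool_pos: [0.5161, 0.2275, 0.0388]
tool_rot: [180.0, -0.0, 101.1]
force: [-2.2, -0.2, 8.3]
grip_width: 0.037
grasp_force: 30.0
dp [ 0.08 -0.02  0.08] twist 0.0 j7 -9.4
```

```bash
python3 -m jog '[{"dp":[0,0,0],"twist":0,"fingers":1},{"dp":[0,0,0],"twist":0,"fingers":1},{"dp":[0,0,0],"twist":0,"fingers":1},{"dp":[0,0,0],"twist":0,"fingers":1},{"dp":[0,0,0],"twist":0,"fingers":1},{"dp":[0,0,-8],"twist":0,"fingers":1},{"dp":[-6,0,-12],"twist":0,"fingers":1},{"dp":[-12,0,-12],"twist":0,"fingers":1}]'; python3 -m jog '[{"dp":[0,0,0],"twist":0,"fingers":1},{"dp":[0,0,0],"twist":0,"fingers":1}]'; cat >> h.py <<'E'
def tojig(P): return (P[...,:2]-O)@np.array([[np.cos(A),-np.sin(A)],[np.sin(A),np.cos(A)]])
E
python3 - <<'E'
from h import *
c=cam("side"); W=cloud(c); cv2.imwrite("pics/s1.png",cv2.resize(c["pixels"][170:330,220:400],None,fx=4,fy=3.7,interpolation=cv2.INTER_CUBIC))
W0=np.load("side0.npy")
for w in(W0,W):
    q=w[170:330,220:400].reshape(-1,3); j=tojig(q); 
    m=(abs(j[:,0])<.055)&(q[:,2]>.06)&(q[:,2]<.08)&(j[:,1]>.05)&(j[:,1]<.17); print("tabs",m.sum(), [ (np.percentile(j[m&s],[3,97],axis=0)).round(4).tolist() for s in (j[:,0]<0,j[:,0]>0)])
    for nm,lo,hi in(("jaw",-.06,.01),("fence",.03,.12)):
        m=(abs(j[:,0])>.06)&(abs(j[:,0])<.09)&(q[:,2]>.038)&(q[:,2]<.046)&(j[:,1]>lo)&(j[:,1]<hi); print(nm,m.sum(),np.percentile(j[m,1],[3,50,97]).round(4))
plan([*J(0,-.095),.16],101.1)
E
```

```text
time_s: 14.58
tool_pos: [0.5384, 0.1238, 0.1583]
tool_rot: [179.7, -0.1, 101.4]
force: [1.3, -0.4, -0.9]
grip_width: 0.0865
grasp_force: 0.0
time_s: 14.82
tool_pos: [0.5361, 0.1228, 0.1546]
tool_rot: [-180.0, -0.0, 101.1]
force: [0.7, 0.6, -1.1]
grip_width: 0.0873
grasp_force: 0.0
tabs 77 [[[-0.0315, 0.0824], [-0.0266, 0.109]], [[0.0236, 0.0838], [0.0294, 0.1085]]]
jaw 101 [-0.0248 -0.018  -0.0061]
fence 106 [0.0458 0.0522 0.057 ]
tabs 77 [[[-0.032, 0.1084], [-0.0273, 0.1335]], [[0.0236, 0.1063], [0.0288, 0.1339]]]
jaw 97 [-0.0247 -0.0179 -0.0124]
fence 114 [0.0692 0.076  0.0827]
dp [-10.86   0.03  -0.58] twist 0.1 j7 -1.0
```

View pics/s1.png

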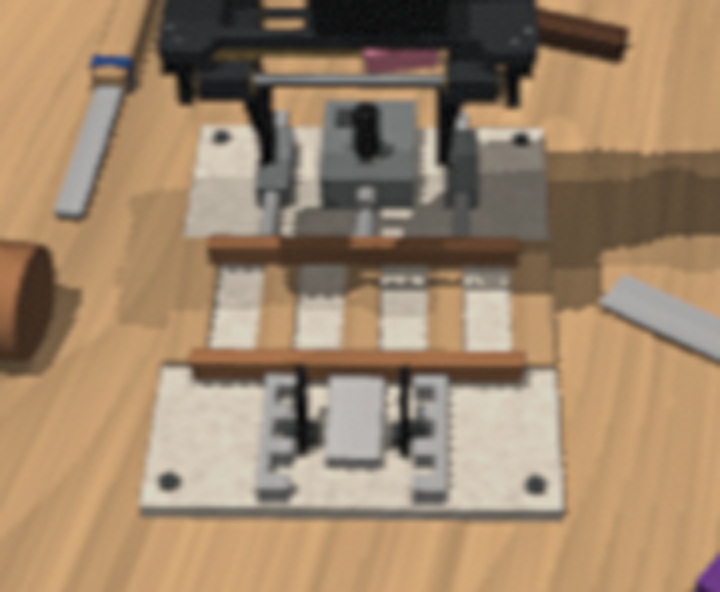

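The fence moved about 24.5 mm, and the tabs have sprung back to full width, so it is locked in the middle notch. For the knob I'll turn so the fingers close along jig y.

```bash
python3 -m jog '[{"dp":[-5,0,0],"twist":40,"fingers":0.6},{"dp":[-10.9,0,0],"twist":90,"fingers":0.6},{"dp":[-10.9,0,0],"twist":90,"fingers":0.6},{"dp":[-10.9,0,0],"twist":90,"fingers":0.6},{"dp":[-10.9,0,0],"twist":90,"fingers":0.6},{"dp":[-10.9,0,0],"twist":90,"fingers":0.6},{"dp":[-10.9,0,0],"twist":90,"fingers":0.6},{"dp":[-10.9,0,0],"twist":90,"fingers":0.6}]'; python3 -m jog '[{"dp":[0,0,0],"twist":10,"fingers":0.6},{"dp":[0,0,0],"twist":10,"fingers":0.6},{"dp":[0,0,0],"twist":10,"fingers":0.6}]'; python3 -c "
from h import *
plan([*J(0,-.095),.056],11.1)
plan([.5572,.0169,.056],11.1)
"
```

```text
time_s: 15.88
tool_pos: [0.557, 0.0178, 0.154]
tool_rot: [-180.0, 0.1, 15.0]
force: [-0.2, -0.1, -0.2]
grip_width: 0.0525
grasp_force: 0.0
time_s: 16.25
tool_pos: [0.5573, 0.0167, 0.1545]
tool_rot: [180.0, 0.0, 5.4]
force: [0.2, -0.1, 0.6]
grip_width: 0.0524
grasp_force: 0.0
dp [ 0.   -0.06  9.85] twist -5.7 j7 -82.5
dp [ 0.   -0.02  9.85] twist -5.7 j7 -82.5
```

```bash
python3 -m jog '[{"dp":[0,0,5],"twist":-5.7,"fingers":0.6},{"dp":[0,0,9.8],"twist":-5.7,"fingers":0.6},{"dp":[0,0,9.8],"twist":-5.7,"fingers":0.6},{"dp":[0,0,9.8],"twist":-5.7,"fingers":0},{"dp":[0,0,9.8],"twist":-5.7,"fingers":0},{"dp":[0,0,9.8],"twist":-5.7,"fingers":0},{"dp":[0,0,9.8],"twist":-5.7,"fingers":0},{"dp":[0,0,9.8],"twist":-5.7,"fingers":0}]' 40; python3 -c "
from h import *
plan([*J(0,-.137),.056],11.1)
"
```

```text
time_s: 17.25
tool_pos: [0.5579, 0.0163, 0.0577]
tool_rot: [-179.9, -0.1, 10.9]
force: [-1.0, 1.6, 3.6]
grip_width: 0.0172
grasp_force: 40.0
dp [-0.04  4.09  0.17] twist -0.2 j7 -73.1
```

```bash
python3 -m jog '[{"dp":[0,1,0],"twist":0,"fingers":0},{"dp":[0,2,0],"twist":0,"fingers":0},{"dp":[0,3,0],"twist":0,"fingers":0},{"dp":[0,3.8,0],"twist":0,"fingers":0},{"dp":[0,4.3,0],"twist":0,"fingers":0},{"dp":[0,4.3,0],"twist":0,"fingers":0},{"dp":[0,4.3,0],"twist":0,"fingers":0}]'; python3 -c "
from h import *
print(tojig(env.get_obs()['tool_pos']))
plan([*J(0,-.137),.056],11.1)
"
```

```text
time_s: 18.12
tool_pos: [0.5657, -0.0215, 0.0576]
tool_rot: [-179.6, -0.0, 11.0]
force: [-2.8, 9.2, 5.9]
grip_width: 0.0172
grasp_force: 40.0
[ 0.00088575 -0.13471544]
dp [-0.09  0.23  0.16] twist -0.1 j7 -68.0
```

```bash
python3 -m jog '[{"dp":[0,0.3,0],"twist":0,"fingers":0},{"dp":[0,0.3,0],"twist":0,"fingers":0},{"dp":[0,0.3,0],"twist":0,"fingers":0},{"dp":[0.5,0.3,0],"twist":0,"fingers":0},{"dp":[1,0.3,0],"twist":0,"fingers":0},{"dp":[1.5,0.3,0],"twist":0,"fingers":0},{"dp":[1.6,0.3,0],"twist":0,"fingers":0},{"dp":[1.6,0.3,0],"twist":0,"fingers":0}]'; python3 -c "
from h import *
print(tojig(env.get_obs()['tool_pos']))
"
```

```text
time_s: 19.12
tool_pos: [0.5807, -0.0212, 0.0575]
tool_rot: [-179.6, 0.1, 11.1]
force: [-6.6, 9.8, 9.0]
grip_width: 0.0168
grasp_force: 40.0
[ 0.01566722 -0.13725352]
```

Sideways travel is complete (x 0.0157). I'll ease it forward about 7 mm into the notch, open, and check.

```bash
python3 -m jog '[{"dp":[0,-0.3,0],"twist":0,"fingers":0},{"dp":[0,-0.6,0],"twist":0,"fingers":0},{"dp":[0,-0.9,0],"twist":0,"fingers":0},{"dp":[0,-0.9,0],"twist":0,"fingers":0}]'; python3 -c "
from h import *
print(tojig(env.get_obs()['tool_pos']))
"; python3 -m jog '[{"dp":[0,0,0],"twist":0,"fingers":0.5},{"dp":[0,0,0],"twist":0,"fingers":0.5},{"dp":[0,0,0],"twist":0,"fingers":0.5},{"dp":[0,0,-6],"twist":0,"fingers":0.6},{"dp":[0,0,-10],"twist":0,"fingers":0.6},{"dp":[0,0,-10],"twist":0,"fingers":0.6}]'
cat >> h.py <<'E'
def look():
    c=cam("top"); W=cloud(c); z=W[...,2]; m=((z>.012)&(z<.04)&(c["pixels"].astype(int).sum(2)<230)).astype(np.uint8); m[:,:365]=0; m[:140]=0; m[290:]=0; m[:,490:]=0
    n,l,s,_=cv2.connectedComponentsWithStats(m)
    for k in range(1,n):
        if s[k,4]>60:
            P=W[l==k]; (ce,(w,h),a)=cv2.minAreaRect(P[:,:2].astype(np.float32)); a=a if w>h else a+90
            print("obj",s[k,4],np.round(ce,4),round(max(w,h),4),round(min(w,h),4),"long",round((a+90)%180-90,1))
    return c,W
def bars(W,name="jaw"):
    q=W.reshape(-1,3); q=q[np.isfinite(q[:,0])]; j=tojig(q)
    for nm,lo,hi in(("jaw",-.075,.01),("fence",.05,.1)):
        m=(abs(j[:,0])>.06)&(abs(j[:,0])<.09)&(q[:,2]>.038)&(q[:,2]<.046)&(j[:,1]>lo)&(j[:,1]<hi); print(nm,m.sum(),np.percentile(j[m,1],[3,50,97]).round(4) if m.any() else "")
E
python3 - <<'E'
from h import *
c=cam("side"); bars(cloud(c)); c,W=look()
E
```

```text
time_s: 19.62
tool_pos: [0.5795, -0.0151, 0.0576]
tool_rot: [-179.8, 0.1, 11.0]
force: [-4.5, 5.3, 7.8]
grip_width: 0.0167
grasp_force: 40.0
[ 0.01563413 -0.13109048]
time_s: 20.38
tool_pos: [0.5828, -0.0185, 0.1606]
tool_rot: [180.0, -0.4, 10.8]
force: [-0.3, -0.1, -0.3]
grip_width: 0.0516
grasp_force: 0.0
jaw 89 [-0.0609 -0.0536 -0.0474]
fence 126 [0.07   0.0765 0.0825]
obj 77 [ 0.6893 -0.3923] 0.058 0.0271 long 54.8
obj 267 [ 0.6016 -0.2864] 0.0983 0.0228 long 23.6
obj 268 [ 0.4653 -0.1834] 0.0997 0.0226 long -9.5
obj 71 [ 0.4585 -0.3967] 0.0679 0.0221 long 17.4
obj 280 [ 0.4437 -0.3095] 0.0999 0.023 long 21.0
```

The jaw is parked: it moved back 35.6 mm and has stayed there. The blanks have not moved, so blank A is next.

```bash
python3 -c "
from h import *
plan([.602,-.2863,.11],23.6)
"
```

```text
dp [-2.9  26.77  4.68] twist -12.7 j7 -71.9
```

```bash
python3 -m jog '[{"dp":[-2.9,26.8,0],"twist":-12.7,"fingers":0.6},{"dp":[-2.9,26.8,0],"twist":-12.7,"fingers":0.6},{"dp":[-2.9,26.8,0],"twist":-12.7,"fingers":0.6},{"dp":[-2.9,26.8,0],"twist":-12.7,"fingers":0.6},{"dp":[-2.9,26.8,0],"twist":-12.7,"fingers":0.6},{"dp":[-2.9,26.8,5],"twist":-12.7,"fingers":0.6},{"dp":[-2.9,26.8,5],"twist":-12.7,"fingers":0.6},{"dp":[-2.9,26.8,5],"twist":-12.7,"fingers":0.6}]'; python3 -c "
from h import *
plan([.602,-.2863,.010],23.6)
"
```

```text
time_s: 21.48
tool_pos: [0.6023, -0.2858, 0.107]
tool_rot: [-180.0, 0.0, 23.6]
force: [0.8, -0.2, 0.1]
grip_width: 0.0522
grasp_force: 0.0
dp [-0.04  0.03  9.7 ] twist 0.0 j7 -29.0
```

```bash
python3 -m jog '[{"dp":[0,0,5],"twist":0,"fingers":0.6},{"dp":[0,0,9.7],"twist":0,"fingers":0.6},{"dp":[0,0,9.7],"twist":0,"fingers":0.6},{"dp":[0,0,9.7],"twist":0,"fingers":0},{"dp":[0,0,9.7],"twist":0,"fingers":0},{"dp":[0,0,9.7],"twist":0,"fingers":0},{"dp":[0,0,9.7],"twist":0,"fingers":0},{"dp":[0,0,9.7],"twist":0,"fingers":0}]' 35; python3 -m jog '[{"dp":[0,0,-5],"twist":0,"fingers":0},{"dp":[0,0,-11],"twist":0,"fingers":0},{"dp":[0,0,-11],"twist":0,"fingers":0},{"dp":[0,0,-11],"twist":0,"fingers":0}]'; python3 -c "
from h import *
plan([*J(.075,.010),.10],101.1)
"
```

```text
time_s: 22.48
tool_pos: [0.6029, -0.2866, 0.011]
tool_rot: [180.0, -0.1, 23.6]
force: [-0.9, 0.9, 4.5]
grip_width: 0.0213
grasp_force: 35.0
time_s: 22.98
tool_pos: [0.602, -0.286, 0.1195]
tool_rot: [-180.0, 0.0, 23.6]
force: [-0.2, 0.3, -1.6]
grip_width: 0.0216
grasp_force: 35.0
dp [ 17.62 -38.21   1.98] twist -77.5 j7 -29.2
```

```bash
python3 -m jog '[{"dp":[17.6,-38.2,-3],"twist":-77.5,"fingers":0},{"dp":[17.6,-38.2,-3],"twist":-77.5,"fingers":0},{"dp":[17.6,-38.2,-3],"twist":-77.5,"fingers":0},{"dp":[17.6,-38.2,-3],"twist":-77.5,"fingers":0},{"dp":[17.6,-38.2,-3],"twist":-77.5,"fingers":0},{"dp":[17.6,-38.2,-3],"twist":-77.5,"fingers":0},{"dp":[17.6,-38.2,-3],"twist":-77.5,"fingers":0},{"dp":[17.6,-38.2,-3],"twist":-77.5,"fingers":0}]'; python3 -m jog '[{"dp":[0,0,0],"twist":0,"fingers":0},{"dp":[0,0,0],"twist":0,"fingers":0},{"dp":[0,0,0],"twist":0,"fingers":0}]';python3 -c "
from h import *
plan([*J(.075,.010),.06],101.1)
"
```

```text
time_s: 23.98
tool_pos: [0.6086, 0.1412, 0.1475]
tool_rot: [-179.8, -0.2, 101.8]
force: [-0.1, -0.1, -0.5]
grip_width: 0.0215
grasp_force: 35.0
time_s: 24.35
tool_pos: [0.6107, 0.1331, 0.1495]
tool_rot: [-180.0, 0.0, 101.0]
force: [-0.5, -0.3, -0.3]
grip_width: 0.0215
grasp_force: 35.0
dp [0.17 0.03 8.95] twist -0.1 j7 1.7
```

```bash
python3 -m jog '[{"dp":[0.2,0,5],"twist":0,"fingers":0},{"dp":[0.2,0,9],"twist":0,"fingers":0},{"dp":[0.2,0,9],"twist":0,"fingers":0},{"dp":[0.2,0,9],"twist":0,"fingers":0},{"dp":[0.2,0,10.5],"twist":0,"fingers":0},{"dp":[0.2,0,12.2],"twist":0,"fingers":0},{"dp":[0.2,0,12.2],"twist":0,"fingers":0},{"dp":[0.2,0,12.2],"twist":0,"fingers":0}]'; python3 -c "
from h import *
print(tojig(env.get_obs()['tool_pos']))
"
```

```text
time_s: 25.35
tool_pos: [0.6101, 0.136, 0.0278]
tool_rot: [-180.0, 0.0, 101.1]
force: [-0.1, 0.2, -0.5]
grip_width: 0.0217
grasp_force: 35.0
[0.07483166 0.0113341 ]
```

```bash
python3 -m jog '[{"dp":[0,0,0.2],"twist":0,"fingers":0},{"dp":[0,0,0.2],"twist":0,"fingers":0.4},{"dp":[0,0,0.2],"twist":0,"fingers":0.4},{"dp":[0,0,0.2],"twist":0,"fingers":0.4},{"dp":[0,0,-6],"twist":0,"fingers":0.4},{"dp":[0,0,-12],"twist":0,"fingers":0.6},{"dp":[-10,-5,-13],"twist":0,"fingers":0.6},{"dp":[-16,-5,-13],"twist":0,"fingers":0.6}]'; python3 -c "
from h import *
c,W=look()
c=cam('wrist'); cv2.imwrite('pics/w2.png',c['pixels'])
plan([.4653,-.1834,.11],170.5)
"
```

```text
time_s: 26.35
tool_pos: [0.5928, 0.0135, 0.1578]
tool_rot: [179.8, -0.0, 101.3]
force: [1.2, -0.7, -0.9]
grip_width: 0.0504
grasp_force: 0.0
obj 72 [ 0.6897 -0.3856] 0.0543 0.0197 long 38.0
obj 265 [ 0.4656 -0.1834] 0.0994 0.022 long -9.5
obj 72 [ 0.4582 -0.3973] 0.0688 0.0234 long 18.7
obj 287 [ 0.4435 -0.3091] 0.1002 0.023 long 20.8
dp [-16.05 -15.89   4.82] twist -70.1 j7 12.5
```

View pics/w2.png

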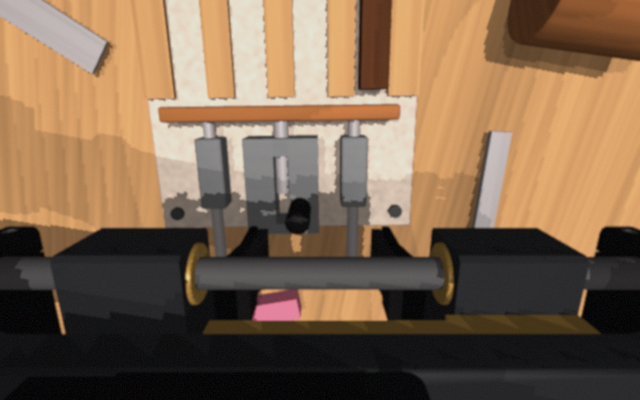

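Blank A lies in the +75 lane (around (375,45)), and the knob is parked in the notch (298,215). Next is blank B.

```bash
python3 -m jog '[{"dp":[-16,-15.9,0],"twist":-70,"fingers":0.6},{"dp":[-16,-15.9,0],"twist":-70,"fingers":0.6},{"dp":[-16,-15.9,0],"twist":-70,"fingers":0.6},{"dp":[-16,-15.9,0],"twist":-70,"fingers":0.6},{"dp":[-16,-15.9,2],"twist":-70,"fingers":0.6},{"dp":[-16,-15.9,4],"twist":-70,"fingers":0.6},{"dp":[-16,-15.9,4],"twist":-70,"fingers":0.6},{"dp":[-16,-15.9,4],"twist":-70,"fingers":0.6}]';python3 -m jog '[{"dp":[0,0,0],"twist":0,"fingers":0.6},{"dp":[0,0,0],"twist":0,"fingers":0.6}]'; python3 -c "
from h import *
plan([.4655,-.1834,.010],170.5)
"
```

```text
time_s: 27.45
tool_pos: [0.4675, -0.1739, 0.1161]
tool_rot: [180.0, -0.0, 171.0]
force: [-0.8, -0.7, -0.3]
grip_width: 0.0522
grasp_force: 0.0
time_s: 27.7
tool_pos: [0.4677, -0.1739, 0.1165]
tool_rot: [180.0, 0.0, 171.0]
force: [-0.3, 0.1, 0.2]
grip_width: 0.0523
grasp_force: 0.0
dp [ 0.08 -0.98 10.65] twist 0.5 j7 100.8
```

```bash
python3 -m jog '[{"dp":[0.1,-1,4],"twist":0.5,"fingers":0.6},{"dp":[0.1,-1,10.6],"twist":0.5,"fingers":0.6},{"dp":[0.1,-1,10.6],"twist":0.5,"fingers":0.6},{"dp":[0.1,-1,10.6],"twist":0.5,"fingers":0.6},{"dp":[0.1,-1,10.6],"twist":0.5,"fingers":0},{"dp":[0.1,-1,10.6],"twist":0.5,"fingers":0},{"dp":[0.1,-1,10.6],"twist":0.5,"fingers":0},{"dp":[0.1,-1,10.6],"twist":0.5,"fingers":0}]' 35; python3 -m jog '[{"dp":[0,0,0],"twist":0,"fingers":0},{"dp":[0,0,-5],"twist":0,"fingers":0},{"dp":[0,0,-13.5],"twist":0,"fingers":0},{"dp":[0,0,-13.5],"twist":0,"fingers":0},{"dp":[0,0,-13.5],"twist":0,"fingers":0}]'; python3 -c "
from h import *
plan([*J(-.025,.010),.15],101.1)
"
```

```text
time_s: 28.7
tool_pos: [0.4653, -0.1835, 0.0106]
tool_rot: [180.0, 0.1, 170.6]
force: [-1.2, -0.6, 3.5]
grip_width: 0.0218
grasp_force: 35.0
time_s: 29.32
tool_pos: [0.4663, -0.1839, 0.1468]
tool_rot: [180.0, 0.2, 170.6]
force: [0.4, -0.8, -0.3]
grip_width: 0.0218
grasp_force: 35.0
dp [ 0.34 30.29 -0.31] twist 69.5 j7 100.8
```

```bash
python3 -m jog '[{"dp":[0.3,30.3,0],"twist":69.5,"fingers":0},{"dp":[0.3,30.3,0],"twist":69.5,"fingers":0},{"dp":[0.3,30.3,0],"twist":69.5,"fingers":0},{"dp":[0.3,30.3,0],"twist":69.5,"fingers":0},{"dp":[0.3,30.3,0],"twist":69.5,"fingers":0},{"dp":[0.3,30.3,0],"twist":69.5,"fingers":0},{"dp":[0.3,30.3,0],"twist":69.5,"fingers":0},{"dp":[0.3,30.3,0],"twist":69.5,"fingers":0}]'; python3 -m jog '[{"dp":[0,0,0],"twist":0,"fingers":0},{"dp":[0,0,0],"twist":0,"fingers":0},{"dp":[0,0,0],"twist":0,"fingers":0}]';python3 -c "
from h import *
plan([*J(-.025,.010),.06],101.1)
"
```

```text
time_s: 30.32
tool_pos: [0.5104, 0.1157, 0.143]
tool_rot: [-179.8, 0.0, 101.2]
force: [-0.6, -0.7, -0.1]
grip_width: 0.0216
grasp_force: 35.0
time_s: 30.7
tool_pos: [0.5116, 0.1155, 0.1451]
tool_rot: [180.0, -0.0, 101.1]
force: [-0.1, -0.3, -0.2]
grip_width: 0.0216
grasp_force: 35.0
dp [-0.01  0.08  8.51] twist -0.0 j7 -2.8
```

```bash
python3 -m jog '[{"dp":[0,0.1,5],"twist":0,"fingers":0},{"dp":[0,0.1,8.5],"twist":0,"fingers":0},{"dp":[0,0.1,8.5],"twist":0,"fingers":0},{"dp":[0,0.1,8.5],"twist":0,"fingers":0},{"dp":[0,0.1,10],"twist":0,"fingers":0},{"dp":[0,0.1,11.9],"twist":0,"fingers":0},{"dp":[0,0.1,11.9],"twist":0,"fingers":0},{"dp":[0,0.1,11.9],"twist":0,"fingers":0}]'; python3 -c "
from h import *
print(tojig(env.get_obs()['tool_pos']))
"
```

```text
time_s: 31.7
tool_pos: [0.5127, 0.116, 0.0266]
tool_rot: [180.0, -0.0, 101.1]
force: [0.1, 0.0, -1.2]
grip_width: 0.0218
grasp_force: 35.0
[-0.02461111  0.01048416]
```

```bash
python3 -m jog '[{"dp":[0,0,0.1],"twist":0,"fingers":0},{"dp":[0,0,0.1],"twist":0,"fingers":0.4},{"dp":[0,0,0.1],"twist":0,"fingers":0.4},{"dp":[0,0,0.1],"twist":0,"fingers":0.4},{"dp":[0,0,-6],"twist":0,"fingers":0.4},{"dp":[0,0,-12],"twist":0,"fingers":0.6},{"dp":[-8,0,-13],"twist":0,"fingers":0.6},{"dp":[-14,0,-13],"twist":0,"fingers":0.6}]'; python3 -c "
from h import *
c,W=look()
plan([.4435,-.3091,.11],20.9)
"
```

```text
time_s: 32.7
tool_pos: [0.5378, -0.0067, 0.1576]
tool_rot: [179.8, -0.0, 101.2]
force: [2.1, -0.9, -0.4]
grip_width: 0.0506
grasp_force: 0.0
obj 70 [ 0.6898 -0.387 ] 0.055 0.0206 long 41.0
obj 72 [ 0.4581 -0.3973] 0.0686 0.0228 long 18.6
obj 281 [ 0.4437 -0.3098] 0.0998 0.0236 long 21.0
dp [-26.78 -14.62   4.89] twist 79.6 j7 12.1
```

```bash
python3 -m jog '[{"dp":[-26.8,-14.6,0],"twist":80,"fingers":0.6},{"dp":[-26.8,-14.6,0],"twist":80,"fingers":0.6},{"dp":[-26.8,-14.6,0],"twist":80,"fingers":0.6},{"dp":[-26.8,-14.6,0],"twist":80,"fingers":0.6},{"dp":[-26.8,-14.6,0],"twist":80,"fingers":0.6},{"dp":[-26.8,-14.6,2],"twist":80,"fingers":0.6},{"dp":[-26.8,-14.6,4],"twist":80,"fingers":0.6},{"dp":[-26.8,-14.6,4],"twist":80,"fingers":0.6}]';python3 -m jog '[{"dp":[0,0,0],"twist":0,"fingers":0.6},{"dp":[0,0,0],"twist":0,"fingers":0.6}]'; python3 -c "
from h import *
plan([.4436,-.3094,.010],20.9)
"
```

```text
time_s: 33.75
tool_pos: [0.4434, -0.2965, 0.1139]
tool_rot: [-179.9, 0.1, 20.8]
force: [0.8, -0.5, 0.8]
grip_width: 0.052
grasp_force: 0.0
time_s: 34.0
tool_pos: [0.4449, -0.2971, 0.1159]
tool_rot: [180.0, -0.0, 21.2]
force: [0.1, 0.4, 0.2]
grip_width: 0.0524
grasp_force: 0.0
dp [-0.57  1.09 10.59] twist 0.3 j7 -30.6
```

```bash
python3 -m jog '[{"dp":[-0.6,1.1,4],"twist":0.3,"fingers":0.6},{"dp":[-0.6,1.1,10.5],"twist":0.3,"fingers":0.6},{"dp":[-0.6,1.1,10.5],"twist":0.3,"fingers":0.6},{"dp":[-0.6,1.1,10.5],"twist":0.3,"fingers":0.6},{"dp":[-0.6,1.1,10.5],"twist":0.3,"fingers":0},{"dp":[-0.6,1.1,10.5],"twist":0.3,"fingers":0},{"dp":[-0.6,1.1,10.5],"twist":0.3,"fingers":0},{"dp":[-0.6,1.1,10.5],"twist":0.3,"fingers":0}]' 35; python3 -m jog '[{"dp":[0,0,0],"twist":0,"fingers":0},{"dp":[0,0,-5],"twist":0,"fingers":0},{"dp":[0,0,-13.5],"twist":0,"fingers":0},{"dp":[0,0,-13.5],"twist":0,"fingers":0},{"dp":[0,0,-13.5],"twist":0,"fingers":0}]'; python3 -c "
from h import *
plan([*J(-.075,.010),.15],101.1)
"
```

```text
time_s: 35.0
tool_pos: [0.4434, -0.3097, 0.0112]
tool_rot: [180.0, -0.1, 20.8]
force: [-0.3, 0.0, 3.5]
grip_width: 0.0212
grasp_force: 35.0
time_s: 35.62
tool_pos: [0.4442, -0.3102, 0.1473]
tool_rot: [179.9, -0.2, 20.8]
force: [0.2, 0.8, -1.0]
grip_width: 0.0213
grasp_force: 35.0
dp [ 16.56 -38.22  -0.3 ] twist -80.3 j7 -30.3
```

```bash
python3 -m jog '[{"dp":[16.6,-38.2,0],"twist":-80.3,"fingers":0},{"dp":[16.6,-38.2,0],"twist":-80.3,"fingers":0},{"dp":[16.6,-38.2,0],"twist":-80.3,"fingers":0},{"dp":[16.6,-38.2,0],"twist":-80.3,"fingers":0},{"dp":[16.6,-38.2,0],"twist":-80.3,"fingers":0},{"dp":[16.6,-38.2,0],"twist":-80.3,"fingers":0},{"dp":[16.6,-38.2,0],"twist":-80.3,"fingers":0},{"dp":[16.6,-38.2,0],"twist":-80.3,"fingers":0}]'; python3 -m jog '[{"dp":[0,0,0],"twist":0,"fingers":0},{"dp":[0,0,0],"twist":0,"fingers":0},{"dp":[0,0,0],"twist":0,"fingers":0},{"dp":[0,0,0],"twist":0,"fingers":0}]';python3 -c "
from h import *
plan([*J(-.075,.010),.06],101.1)
"
```

```text
time_s: 36.62
tool_pos: [0.461, 0.1103, 0.1434]
tool_rot: [-179.8, 0.0, 101.7]
force: [0.9, -2.3, -0.4]
grip_width: 0.0214
grasp_force: 35.0
time_s: 37.12
tool_pos: [0.4628, 0.106, 0.1457]
tool_rot: [180.0, -0.0, 101.0]
force: [0.2, 0.6, -1.5]
grip_width: 0.0212
grasp_force: 35.0
dp [-0.02  0.06  8.57] twist -0.1 j7 -5.1
```

```bash
python3 -m jog '[{"dp":[0,0.1,5],"twist":0,"fingers":0},{"dp":[0,0.1,8.5],"twist":0,"fingers":0},{"dp":[0,0.1,8.5],"twist":0,"fingers":0},{"dp":[0,0.1,8.5],"twist":0,"fingers":0},{"dp":[0,0.1,10],"twist":0,"fingers":0},{"dp":[0,0.1,11.9],"twist":0,"fingers":0},{"dp":[0,0.1,11.9],"twist":0,"fingers":0},{"dp":[0,0.1,11.9],"twist":0,"fingers":0}]'; python3 -c "
from h import *
print(tojig(env.get_obs()['tool_pos']))
"
```

```text
time_s: 38.12
tool_pos: [0.4639, 0.1067, 0.0271]
tool_rot: [180.0, -0.0, 101.1]
force: [0.6, 0.2, -0.3]
grip_width: 0.0218
grasp_force: 35.0
[-0.0743774   0.01068463]
```

Release, move back over the knob with the twist for the freeing grip, and take a look.

```bash
python3 -m jog '[{"dp":[0,0,0.1],"twist":0,"fingers":0},{"dp":[0,0,0.1],"twist":0,"fingers":0.4},{"dp":[0,0,0.1],"twist":0,"fingers":0.4},{"dp":[0,0,0.1],"twist":0,"fingers":0.4},{"dp":[0,0,-6],"twist":0,"fingers":0.4},{"dp":[0,0,-12],"twist":0,"fingers":0.6},{"dp":[-8,5,-13],"twist":0,"fingers":0.6},{"dp":[-14,9,-13],"twist":0,"fingers":0.6}]'; python3 -m jog '[{"dp":[0,0,0],"twist":90,"fingers":0.6},{"dp":[0,0,0],"twist":90,"fingers":0.6},{"dp":[0,0,0],"twist":90,"fingers":0.6},{"dp":[0,0,0],"twist":90,"fingers":0.6},{"dp":[0,0,0],"twist":90,"fingers":0.6},{"dp":[0,0,0],"twist":90,"fingers":0.6},{"dp":[0,0,0],"twist":90,"fingers":0.6},{"dp":[0,0,0],"twist":90,"fingers":0.6}]'; python3 - <<'E'
from h import *
c=cam("side"); W=cloud(c); bars(W); cv2.imwrite("pics/s2.png",cv2.resize(c["pixels"][170:330,220:400],None,fx=4,fy=3.7,interpolation=cv2.INTER_CUBIC))
q=W.reshape(-1,3); q=q[np.isfinite(q[:,0])]; j=tojig(q)
for x in(-.075,-.025,.025,.075):
    m=(abs(j[:,0]-x)<.018)&(q[:,2]>.032)&(q[:,2]<.0395)&(abs(j[:,1]-.008)<.055); 
    if m.sum()>20: print(x,m.sum(),np.percentile(j[m],[2,98],axis=0).round(4).tolist(), np.median(q[m,2]))
m=(q[:,2]>.084)&(q[:,2]<.094)&(abs(j[:,0])<.04)&(j[:,1]<-.08)&(j[:,1]>-.16); print("knob",m.sum(),j[m].mean(0) if m.any() else "")
plan([*J(.015,-.1305),.056],11.1)
E
```

```text
time_s: 39.12
tool_pos: [0.5517, 0.0165, 0.1575]
tool_rot: [179.8, -0.1, 101.2]
force: [0.4, 1.2, 0.1]
grip_width: 0.0507
grasp_force: 0.0
time_s: 40.12
tool_pos: [0.5497, 0.0165, 0.1553]
tool_rot: [-180.0, 0.0, 14.8]
force: [-1.1, 0.6, 0.1]
grip_width: 0.0522
grasp_force: 0.0
jaw 100 [-0.0603 -0.053  -0.0003]
fence 126 [0.0595 0.0765 0.0823]
-0.075 316 [[-0.0865, -0.0344], [-0.0648, 0.0614]] 0.035252186700608756
-0.025 301 [[-0.0367, -0.0351], [-0.0157, 0.0617]] 0.03538033187638556
0.075 287 [[0.0627, -0.0337], [0.0842, 0.0615]] 0.03528074972385424
knob 37 [ 0.0130699  -0.12629269]
dp [2.03 3.73 9.93] twist 3.4 j7 -74.7
```

View pics/s2.png

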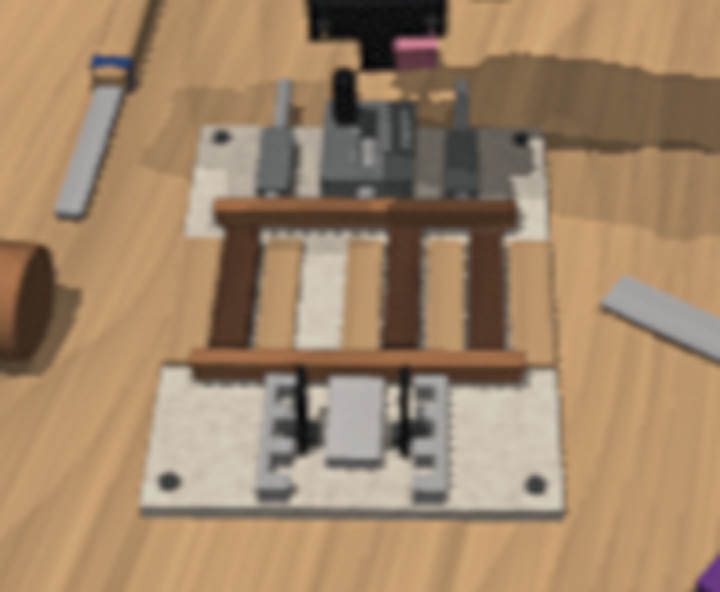

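Three blanks lie flat in their own lanes between the jaw (top) and the fence, and the knob is at the notch. Next I'll grip it to free it.

```bash
python3 -m jog '[{"dp":[2,3.7,0],"twist":3.5,"fingers":0.6},{"dp":[2,3.7,0],"twist":3.5,"fingers":0.6},{"dp":[2,3.7,0],"twist":3.5,"fingers":0.6},{"dp":[2,3.7,0],"twist":3.5,"fingers":0.6}]'; python3 -c "
from h import *
plan([*J(.015,-.1305),.056],11.1)
"
```

```text
time_s: 40.67
tool_pos: [0.5783, -0.013, 0.1552]
tool_rot: [-180.0, 0.0, 11.8]
force: [0.4, -0.5, 0.0]
grip_width: 0.0526
grasp_force: 0.0
dp [0.01 0.18 9.92] twist 0.7 j7 -72.1
```

```bash
python3 -m jog '[{"dp":[0,0.2,5],"twist":0.7,"fingers":0.6},{"dp":[0,0.2,9.8],"twist":0.7,"fingers":0.6},{"dp":[0,0.2,9.8],"twist":0.7,"fingers":0.6},{"dp":[0,0.2,9.8],"twist":0.7,"fingers":0},{"dp":[0,0.2,9.8],"twist":0.7,"fingers":0},{"dp":[0,0.2,9.8],"twist":0.7,"fingers":0},{"dp":[0,0.2,9.8],"twist":0.7,"fingers":0},{"dp":[0,0.2,9.8],"twist":0.7,"fingers":0}]' 40; python3 -m jog '[{"dp":[0,0.4,0],"twist":0,"fingers":0},{"dp":[0,0.8,0],"twist":0,"fingers":0},{"dp":[0,1.0,0],"twist":0,"fingers":0},{"dp":[0,1.0,0],"twist":0,"fingers":0},{"dp":[0,1.0,0],"twist":0,"fingers":0}]'; python3 -c "
from h import *
print(tojig(env.get_obs()['tool_pos']))
"
```

```text
time_s: 41.68
tool_pos: [0.5795, -0.015, 0.0581]
tool_rot: [-179.9, -0.0, 11.0]
force: [-0.5, 1.7, 5.2]
grip_width: 0.0169
grasp_force: 40.0
time_s: 42.3
tool_pos: [0.5806, -0.0205, 0.058]
tool_rot: [-179.6, 0.0, 11.1]
force: [-4.2, 8.9, 7.9]
grip_width: 0.0167
grasp_force: 40.0
[ 0.01571661 -0.13658044]
```

```bash
python3 -m jog '[{"dp":[-0.4,0.1,0],"twist":0,"fingers":0},{"dp":[-0.8,0.1,0],"twist":0,"fingers":0},{"dp":[-1.2,0.1,0],"twist":0,"fingers":0},{"dp":[-1.5,0.1,0],"twist":0,"fingers":0},{"dp":[-1.6,0.1,0],"twist":0,"fingers":0},{"dp":[-1.6,0.1,0],"twist":0,"fingers":0}]'; python3 -c "
from h import *
print(tojig(env.get_obs()['tool_pos']))
"
```

```text
time_s: 43.05
tool_pos: [0.5659, -0.0241, 0.0581]
tool_rot: [-179.6, -0.1, 11.1]
force: [-1.3, 11.1, 5.4]
grip_width: 0.0173
grasp_force: 40.0
[ 0.00061283 -0.13724349]
```

```bash
python3 -m jog '[{"dp":[0,-0.5,0],"twist":0,"fingers":0},{"dp":[0,-1,0],"twist":0,"fingers":0},{"dp":[0,-1.5,0],"twist":0,"fingers":0},{"dp":[0,-2,0],"twist":0,"fingers":0},{"dp":[0,-2.4,0],"twist":0,"fingers":0},{"dp":[0,-2.7,0],"twist":0,"fingers":0},{"dp":[0,-2.9,0],"twist":0,"fingers":0},{"dp":[0,-2.9,0],"twist":0,"fingers":0}]'; python3 -c "
from h import *
print(tojig(env.get_obs()['tool_pos']))
"
```

```text
time_s: 44.05
tool_pos: [0.5609, 0.0011, 0.0581]
tool_rot: [-179.9, -0.1, 11.0]
force: [-0.4, 6.6, 4.9]
grip_width: 0.0167
grasp_force: 40.0
[ 0.00054245 -0.11157193]
```

```bash
python3 -m jog '[{"dp":[0,-0.2,0],"twist":0,"fingers":0},{"dp":[0,-0.5,0],"twist":0,"fingers":0},{"dp":[0,-0.5,0],"twist":0,"fingers":0},{"dp":[0,-0.5,0],"twist":0,"fingers":0}]'; python3 -m jog '[{"dp":[0,-0.5,0],"twist":0,"fingers":0.5},{"dp":[0,-0.5,0],"twist":0,"fingers":0.5},{"dp":[0,-0.5,0],"twist":0,"fingers":0.5},{"dp":[0,-0.5,-6],"twist":0,"fingers":0.6},{"dp":[0,-0.5,-12],"twist":0,"fingers":0.6},{"dp":[0,10,-14],"twist":0,"fingers":0.6},{"dp":[0,20,-14],"twist":0,"fingers":0.6},{"dp":[0,20,-14],"twist":0,"fingers":0.6}]'; python3 - <<'E'
from h import *
c=cam("side"); W=cloud(c); bars(W); cv2.imwrite("pics/s3.png",cv2.resize(c["pixels"][170:330,220:400],None,fx=4,fy=3.7,interpolation=cv2.INTER_CUBIC))
c=cam("top"); cv2.imwrite("pics/t3.png",c["pixels"])
q=W.reshape(-1,3); q=q[np.isfinite(q[:,0])]; j=tojig(q)
for x in(-.075,-.025,.025,.075):
    m=(abs(j[:,0]-x)<.018)&(q[:,2]>.032)&(q[:,2]<.0395)&(abs(j[:,1]-.015)<.055); 
    if m.sum()>20: print(x,m.sum(),np.percentile(j[m],[2,98],axis=0).round(4).tolist(), np.median(q[m,2]))
m=(q[:,2]>.084)&(q[:,2]<.094)&(abs(j[:,0])<.04)&(j[:,1]<-.06)&(j[:,1]>-.16); print("knob",m.sum(),j[m].mean(0) if m.any() else "")
E
```

```text
time_s: 44.55
tool_pos: [0.5604, 0.0036, 0.0581]
tool_rot: [180.0, -0.2, 10.9]
force: [1.3, 3.6, 5.0]
grip_width: 0.017
grasp_force: 40.0
time_s: 45.55
tool_pos: [0.5933, -0.1754, 0.1962]
tool_rot: [-179.9, 0.0, 11.0]
force: [0.5, -0.4, -0.2]
grip_width: 0.0519
grasp_force: 0.0
jaw 96 [-0.0387 -0.0314 -0.0025]
fence 120 [0.0637 0.0797 0.0861]
-0.075 318 [[-0.087, -0.0328], [-0.0626, 0.0663]] 0.03566574872155713
-0.025 319 [[-0.0373, -0.0322], [-0.0154, 0.0676]] 0.03564792395040942
0.025 46 [[0.0082, -0.0379], [0.0402, -0.0253]] 0.03672933952283252
0.075 326 [[0.0618, -0.0342], [0.0888, 0.067]] 0.03552407578179171
knob 36 [-0.00145133 -0.10562078]
```

View pics/s3.png

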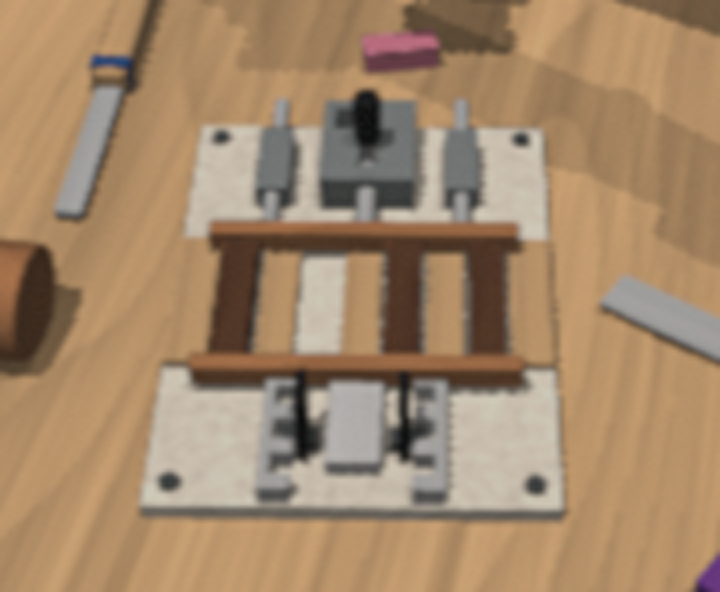

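View pics/t3.png

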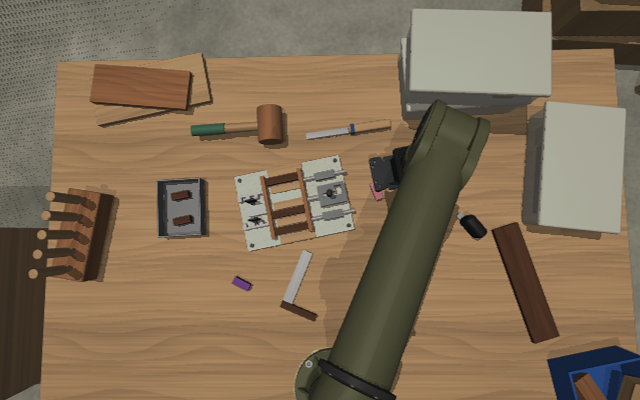

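All three blanks are clamped between jaw and fence, the knob is back in the long slot, both shorts are in the tray and the bystanders haven't moved. The robot is clear, so I'm handing the job in.

```bash
python3 -c "
from h import *
print(env.sign_off())"
```

```text
the job is handed in; nothing more can be done
None
```

The job is done and handed in: both short leftovers are in the grey tray, the fence is locked in its middle notch, and the three blanks present are each in their own lane, clamped tight by the jaw.

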